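# Count to the third gap and push the battery pack home

## Robot

A 6-joint arm with a two-finger parallel gripper is mounted at the origin on the work surface. World frame = base frame: x ahead of the robot, y to its left, z up, the work surface at z = 0. Lengths are in m, angles in rad, forces in N, time in s.
With the tool pointing down it reaches from about 0.325 to 0.775 m from the base axis. Payload 9.3 kg.
Tool frame: the origin (TCP) lies at the very end of the fingers, on their centre line; the grasp point (between the pads) lies 19 mm behind it; x points along the fingers, z is the direction in which the jaws open and shut, and the axes are right-handed (so a half turn about x gives the same grasp; the last joint's range is limited). The gripper opens to 85 mm and grips with 20 to 120 N. Pads are 22 mm wide; open, the fingers measure 114 mm over their backs; the gripper's body (76 mm by 85 mm) begins 54 mm behind the grasp point. The pads swing forward as they close: fully open they stand 13 mm farther back than shut.
Start: joints at [1.162, 0.259, 0.021, 1.334, 0, 1.418], TCP at [0.139, 0.532, 0.231] pointing down, gripper open.
Joint ranges: [-3.04, 3.04], [-0.91, 1.82], [-1.04, 1.36], [-1.92, 1.95], [-1.52, 1.45], [-3.14, 3.14]. Speed limits (rad/s): [2.22, 2.22, 2.79, 3.14, 3.14, 3.14].

## Interface

Orientations are given as [roll, pitch, yaw] about the fixed x, y, z axes, in that order (R = Rz(yaw) Ry(pitch) Rx(roll)).
In Python, from rig import r gives the robot as it stands. The module is installed in compiled form; this text tells all that it offers. Calls block until the motion is done:
- r.move_to(position, orientation): joint-space move of the TCP to a pose.
- r.move_linear(position, rot=None, velocity=0.15): straight line of the TCP; rot=None keeps the orientation; velocity is the mean speed in m/s.
- r.move_j(angles): joint-space move.
- r.move_gripper(opening, grip_force=None): finger opening in m; grip_force is the grip in N (None keeps the last); returns when the fingers have stopped.
- r.dwell(seconds).
- r.solve_ik(position, orientation): joint angles nearest the present ones, or None.
- r.snapshot(name): name is "scene" or "top" or "wrist"; returns the picture (384x512x3 uint8, red, green, blue); there is no depth.
- r.get_calibration(name): a dict with "fx", "fy", "cx", "cy" (pixels), "k1" (the pictures are not rectified: a ray, as slopes to the right and down, at radius r is drawn at 1 + k1 r^2 times it, then the intrinsics apply), "rvec" (rotation vector, rad) and "tvec" (3), from world to camera coordinates, as OpenCV has them; the wrist camera has in their place "tool_from_camera" (4x4, takes a point from camera to tool coordinates, whose origin is the TCP and whose axes are the tool frame's). Camera axes: x right, y down, z forward; pixel columns grow to the right and rows downward; lengths in m; the calibration is good to about 2 mm. A picture is of the moment at which its call begins: read the wrist's pose just before it. get_calibration takes no time and is no camera call.
A pose or a line that the arm cannot do raises r.MotionError and nothing moves.
- r.finish_job(): hands the job in, once; it reports no verdict.
Trained networks look in the newest picture that a camera, given by its name, has taken for a name from the list of things; names that differ only in an ending like _2 or _b are one class to them, and where a whole thing is asked for, a point or a joint stands for the part that bears it (a point fixed in the world has none). Each returns a list of dicts, best first, with "p" (0 to 1); they miss things now and then, are a little off and sometimes report something else, mostly with a low value. They report only what shows in the picture. A call takes as long as a camera call. They do not tell look-alikes from the thing itself.
- r.look_for(camera, target): "rect" ([left, top, right, bottom] in pixels, round what is visible of it).
Readings, each from a call of its own:
- r.read_t(): time.
- r.read_joints(): joint angles.
- r.read_qd(): joint speeds.
- r.read_joint_efforts(): joint torques, N m.
- r.read_tcp_pos(): TCP position.
- r.read_orientation(): TCP orientation.
- r.read_wrist_force(): force on the tool from outside, world axes, zero at the start.
- r.read_moment(): the same for the moment, N m.
- r.read_finger_gap(): finger opening in m.
Only numpy, scipy, OpenCV 4.12 (cv2) and the standard library are available. Lean on these libraries where they do the work, as an engineer would, in place of code of your own. Each camera call takes 0.05 s, during which the arm holds its last target.

## Task

Starting at the end with the tall round post, count along the rack's sprung rail with a fingertip, pressing down the first, second and third segments in turn and going no further. Then, without lifting the battery pack that stands on the ledge, push it with the fingertips into the third gap from the tall post, fully home and upright. Leave the other things on the bench alone.

Things in the scene. Friction and masses are not known exactly. Their poses are not given: they have to be found in the camera images.
- rack: Fixed battery rack, turned up to 0.15 rad. Seven aluminium dividers (6 mm thick, tops at 62 mm, rounded fronts) part six gaps, 38 mm clear, 65 mm deep to a back wall, open to the robot and upward; middles at rack y = 110, 66, 22, -22, -66, -110 mm (a to f). Origin at bench height, middle of the row, at the divider fronts; x points into the gaps, away from the robot, y along the row, z up.
- ledge (a point): Middle of the flat grey ledge on the robot's side of the dividers, on its surface, 8 mm above the bench and level with the floor of the gaps. The ledge is 85 mm deep (rack x -85 to 0) and 330 mm long; its robot-side edge has a lip 4 mm thick that rises 6 mm above it. Axes as the rack's.
- rail (a point): Middle of the rail's length, on top of its black housing, 68 mm above the bench, at rack x = 85 mm. The housing is 26 mm deep and runs behind the back wall along all six gaps; six sprung round-topped steel segments stand 12 mm out of it, one in line with each gap, 44 mm apart.
- tall_post: Fixed slim round steel post, 120 mm tall, shaft 16 mm and knob 28 mm in diameter, standing at one end of the rail (either end), about 160 mm from the rack's middle. Counting starts at this end. Origin at the centre of its foot.
- low_block: Fixed square steel block 26 x 26 mm, 50 mm tall, at the other end of the rail. Origin at the centre of its foot.
- pack: Loose battery pack, a dark upright box 75 mm long (x), 30 mm wide (y), 44 mm tall, 0.18 to 0.35 kg, standing on the ledge, its length roughly along the gaps. Slick (friction about 0.3): pushed below half height it slides, high up it tips. Origin at the centre of its underside, 8 mm above the bench. Fully home against the back wall its centre is at rack x = 27.5 mm and its robot-side end stands 10 mm out of the gap.
- crest_a (a point): Highest point of the rail segment in line with gap a (number 1 from the rack's +y end), the middle of its round top (radius 28 mm, 18 mm wide in x); 80 mm above the bench when not pressed.
- key_a (a joint): How far the rail segment of gap a is pressed straight down, m: 0 up, 0.008 bottomed. Sprung, about 1 N to start and 0.5 N per mm; it counts as pressed from 1 mm, and springs back up.
- crest_b (a point): Highest point of the rail segment in line with gap b (number 2 from the rack's +y end), the middle of its round top (radius 28 mm, 18 mm wide in x); 80 mm above the bench when not pressed.
- key_b (a joint): How far the rail segment of gap b is pressed straight down, m: 0 up, 0.008 bottomed. Sprung, about 1 N to start and 0.5 N per mm; it counts as pressed from 1 mm, and springs back up.
- crest_c (a point): Highest point of the rail segment in line with gap c (number 3 from the rack's +y end), the middle of its round top (radius 28 mm, 18 mm wide in x); 80 mm above the bench when not pressed.
- key_c (a joint): How far the rail segment of gap c is pressed straight down, m: 0 up, 0.008 bottomed. Sprung, about 1 N to start and 0.5 N per mm; it counts as pressed from 1 mm, and springs back up.
- crest_d (a point): Highest point of the rail segment in line with gap d (number 4 from the rack's +y end), the middle of its round top (radius 28 mm, 18 mm wide in x); 80 mm above the bench when not pressed.
- key_d (a joint): How far the rail segment of gap d is pressed straight down, m: 0 up, 0.008 bottomed. Sprung, about 1 N to start and 0.5 N per mm; it counts as pressed from 1 mm, and springs back up.
- crest_e (a point): Highest point of the rail segment in line with gap e (number 5 from the rack's +y end), the middle of its round top (radius 28 mm, 18 mm wide in x); 80 mm above the bench when not pressed.
- key_e (a joint): How far the rail segment of gap e is pressed straight down, m: 0 up, 0.008 bottomed. Sprung, about 1 N to start and 0.5 N per mm; it counts as pressed from 1 mm, and springs back up.
- crest_f (a point): Highest point of the rail segment in line with gap f (number 6 from the rack's +y end), the middle of its round top (radius 28 mm, 18 mm wide in x); 80 mm above the bench when not pressed.
- key_f (a joint): How far the rail segment of gap f is pressed straight down, m: 0 up, 0.008 bottomed. Sprung, about 1 N to start and 0.5 N per mm; it counts as pressed from 1 mm, and springs back up.
- mug: White mug 78 mm across, 92 mm tall, to the left. Leave alone. Origin centre of its foot.
- jar: Closed jar 56 mm across, 75 mm tall, to the right. Leave alone. Origin centre of its foot.
- screwdriver: Screwdriver lying on the bench to the right. Leave alone. Its x runs along it, from handle to tip.
- handset: Upright handheld radio 34 x 58 x 115 mm with a 70 mm stub aerial, to the left. Leave alone. Origin centre of its foot.
There are look-alikes about, which are no part of the job. Of the things shaped like the pack, the black one is meant.

How it is judged:
On the way, in this order (a step that is already met when the one before it is completed fails the run):
1. the first rail segment from the tall post is pressed down by 1 mm or more (((y of tall_post in the frame of rack above 0 m and value of joint key_a above 0.001 m) or (y of tall_post in the frame of rack below 0 m and value of joint key_f above 0.001 m))), for 0.1 s.
2. the second rail segment from the tall post is pressed down by 1 mm or more (((y of tall_post in the frame of rack above 0 m and value of joint key_b above 0.001 m) or (y of tall_post in the frame of rack below 0 m and value of joint key_e above 0.001 m))), for 0.1 s.
3. the third rail segment from the tall post is pressed down by 1 mm or more (((y of tall_post in the frame of rack above 0 m and value of joint key_c above 0.001 m) or (y of tall_post in the frame of rack below 0 m and value of joint key_d above 0.001 m))), for 0.1 s.
4. the pack is fully home in the third gap from the tall post (((y of tall_post in the frame of rack above 0 m and x of pack in the frame of rack above 0.0215 m and y of pack in the frame of rack between 0.014 and 0.03 m) or (y of tall_post in the frame of rack below 0 m and x of pack in the frame of rack above 0.0215 m and y of pack in the frame of rack between -0.03 and -0.014 m)) and angle between pack's own z axis and vertical below 0.1 rad and z of pack in the frame of rack below 0.013 m), for 0.2 s.
At the end, for the whole second after the job is handed in: The pack stands upright (within 0.1 rad) and at rest on the floor of the third gap from the tall post, within 6 mm of the back wall and 8 mm of the gap's middle (all of step 4 and linear speed of pack below 0.01 m/s); the robot touches nothing.
It fails at once if the pack is lifted (more than 12 mm off the ledge) (z of pack in the frame of rack above 0.02 m).
It fails at once if the pack is knocked over (angle between pack's own z axis and vertical above 0.6 rad).
It fails at once if the count runs on past the third segment: the fourth, fifth or sixth from the tall post is pressed by more than 3 mm (((y of tall_post in the frame of rack above 0 m and value of joint key_d above 0.003 m) or (y of tall_post in the frame of rack below 0 m and value of joint key_c above 0.003 m)) or ((y of tall_post in the frame of rack above 0 m and value of joint key_e above 0.003 m) or (y of tall_post in the frame of rack below 0 m and value of joint key_b above 0.003 m)) or ((y of tall_post in the frame of rack above 0 m and value of joint key_f above 0.003 m) or (y of tall_post in the frame of rack below 0 m and value of joint key_a above 0.003 m))).
It fails at once if the mug, jar, screwdriver or handheld radio is moved by more than 20 mm (distance of any of mug, jar, screwdriver, handset from where it was at the start of the episode above 0.02 m).
It also fails if it takes over 61 s, if anything falls off the work surface, if the arm or the gripper's body presses on something with over 40 N, if the wrist force passes 120 N, or if a joint passes its speed limit or range.

## Working session

There is one attempt and no reset: what is moved stays moved. The work goes in short steps, each a Python script; the robot and the scene stay as the last script left them, time stands still between calls to the robot, and variables do not carry over. Pictures are saved under pics/ and viewed, and the job is handed in when it is done.

```bash
mkdir -p pics; cat > h.py <<'E'
import numpy as np, cv2
from rig import r
def cam(n):
    c=r.get_calibration(n)
    if 'tool_from_camera' in c:
        from scipy.spatial.transform import Rotation as R
        T=np.eye(4);T[:3,:3]=R.from_euler('xyz',r.read_orientation()).as_matrix();T[:3,3]=r.read_tcp_pos()
        M=np.linalg.inv(T@np.array(c['tool_from_camera']))
        Rm,t=M[:3,:3],M[:3,3]
    else:
        Rm=cv2.Rodrigues(np.array(c['rvec'],float))[0];t=np.array(c['tvec'],float)
    return c,Rm,t
def proj(C,P):
    c,Rm,t=C
    p=np.atleast_2d(P)@Rm.T+t
    s=p[:,:2]/p[:,2:]; s=s*(1+c['k1']*(s**2).sum(1,keepdims=True))
    return s*[c['fx'],c['fy']]+[c['cx'],c['cy']]
def unproj(C,uv,z):
    c,Rm,t=C
    d=(np.atleast_2d(uv).astype(float)-[c['cx'],c['cy']])/[c['fx'],c['fy']]
    s=d.copy()
    for _ in range(30): s=d/(1+c['k1']*(s**2).sum(1,keepdims=True))
    ray=np.c_[s,np.ones(len(s))]@Rm; o=-Rm.T@t
    return o+ray*((z-o[2])/ray[:,2])[:,None]
def save(n,im,s=1.5): cv2.imwrite('pics/'+n,cv2.resize(im[:,:,::-1],None,fx=s,fy=s,interpolation=cv2.INTER_CUBIC))
E
python3 - <<'E'
from h import *
for n in('scene','top','wrist'):
    im=r.snapshot(n); np.save(n+'0.npy',im); save(n+'0.png',im)
for n in('scene','top'):
    for t in('rack','tall_post','low_block','pack'):
        print(n,t,[(np.round(d['rect']).tolist(),round(d['p'],2)) for d in r.look_for(n,t)])
print(r.read_t(), r.get_calibration('top'))
E
```

```text
scene rack [([206.0, 188.0, 343.0, 265.0], 0.81), ([225.0, 232.0, 243.0, 239.0], 0.36)]
scene tall_post [([336.0, 206.0, 351.0, 240.0], 0.85), ([313.0, 220.0, 331.0, 226.0], 0.45)]
scene low_block [([206.0, 244.0, 217.0, 264.0], 0.73), ([112.0, 260.0, 146.0, 294.0], 0.52)]
scene pack [([281.0, 155.0, 308.0, 173.0], 0.95), ([242.0, 161.0, 270.0, 182.0], 0.8), ([248.0, 190.0, 268.0, 224.0], 0.77), ([188.0, 166.0, 205.0, 194.0], 0.66)]
top rack [([180.0, 134.0, 309.0, 224.0], 0.75)]
top tall_post [([180.0, 123.0, 194.0, 148.0], 0.56)]
top low_block [([180.0, 124.0, 198.0, 152.0], 0.64), ([306.0, 149.0, 316.0, 162.0], 0.52)]
top pack [([251.0, 183.0, 262.0, 214.0], 0.69), ([217.0, 243.0, 250.0, 266.0], 0.65), ([173.0, 246.0, 209.0, 267.0], 0.64), ([307.0, 148.0, 318.0, 162.0], 0.64), ([298.0, 246.0, 311.0, 275.0], 0.58)]
0.55 {'fx': 355.55303097233224, 'fy': 355.55303097233224, 'cx': 258.61249223279407, 'cy': 194.38215394814796, 'k1': 0.020409575478538555, 'rvec': array([ 2.14357847, -2.16209153,  0.17734263]), 'tvec': array([-0.01793867,  0.48699287,  0.87572967])}
```

View pics/scene0.png

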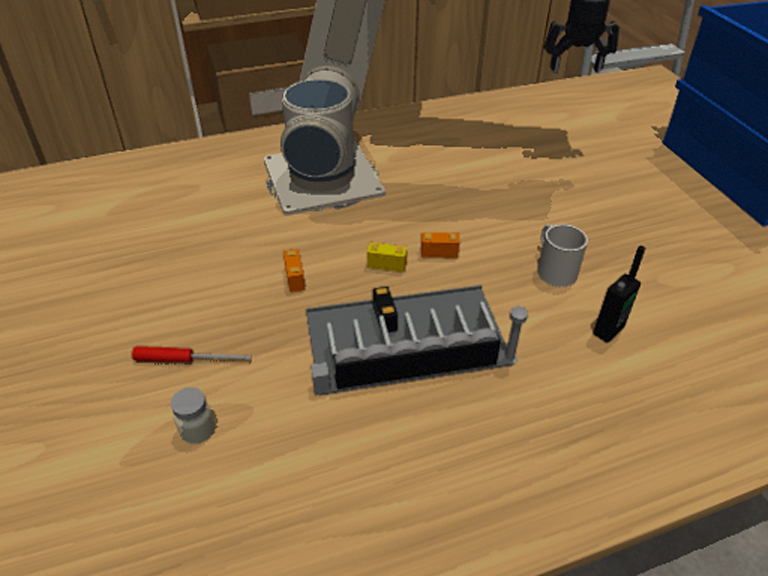

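View pics/top0.png

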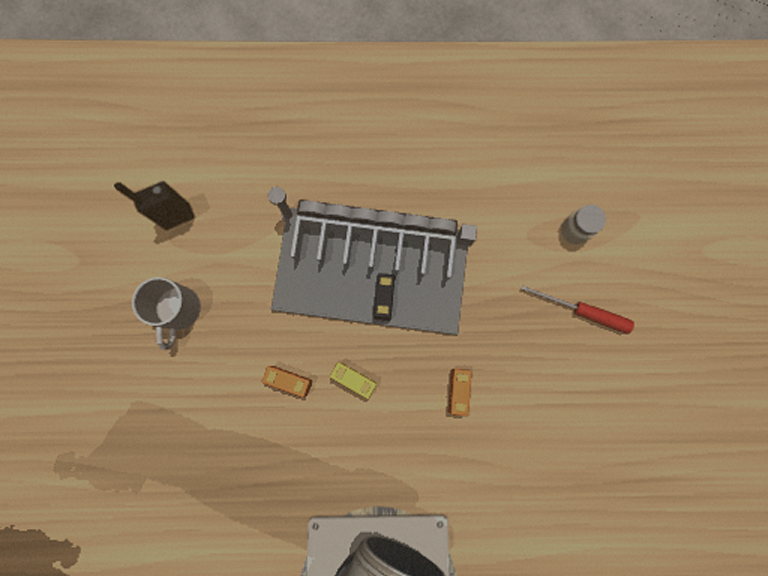

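View pics/wrist0.png

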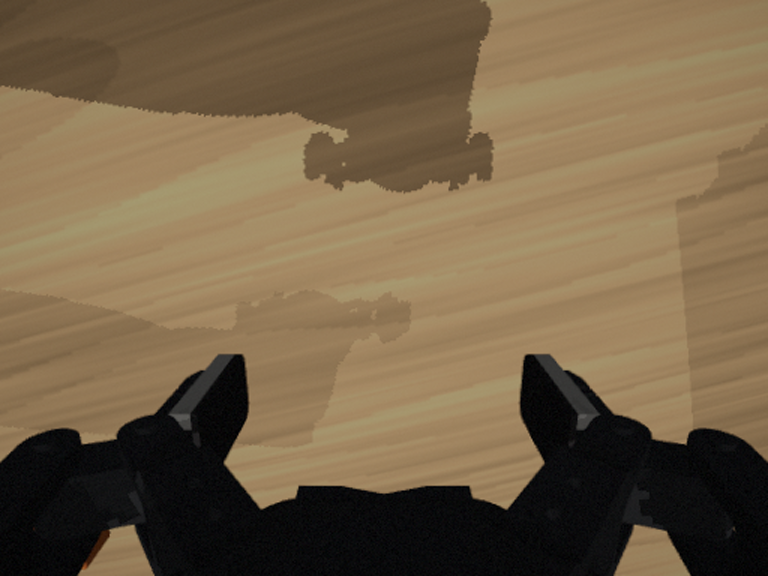

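The tall post is at top (277,195) and scene (517,315), which is the rack's +y end (the robot's left), so the count is a, b, c. Pack candidates in the 1.5x top picture:
- black box on the ledge (385,297)
- orange box (287,381)
- yellow box (353,380)
- orange box (460,392)

I choose the black one. Next is a close crop to check that and to pick rack points.

```bash
python3 - <<'E'
from h import *
im=np.load('top0.npy'); c=im[115:235,170:325]; save('topcrop.png',c,5)
im=np.load('scene0.npy'); c=im[180:270,195:360]; save('scenecrop.png',c,4.8)
E
```

```text
(no output)
```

View pics/topcrop.png

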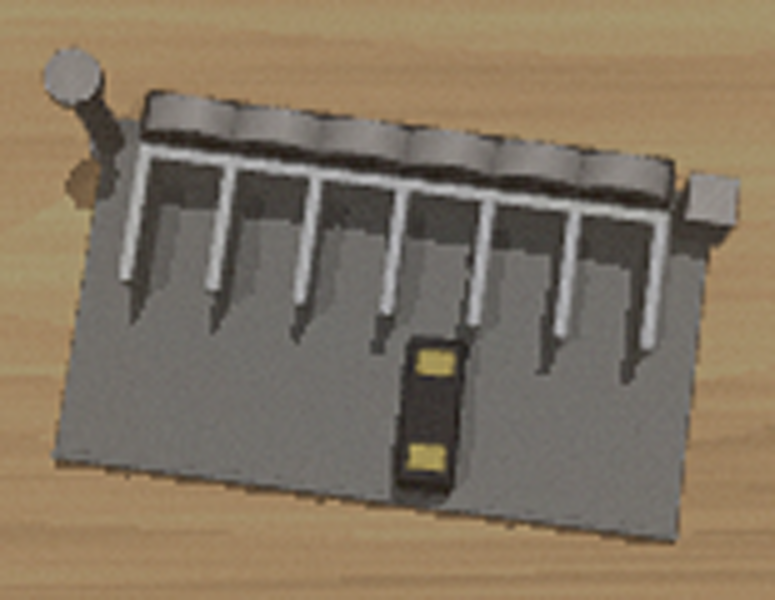

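View pics/scenecrop.png

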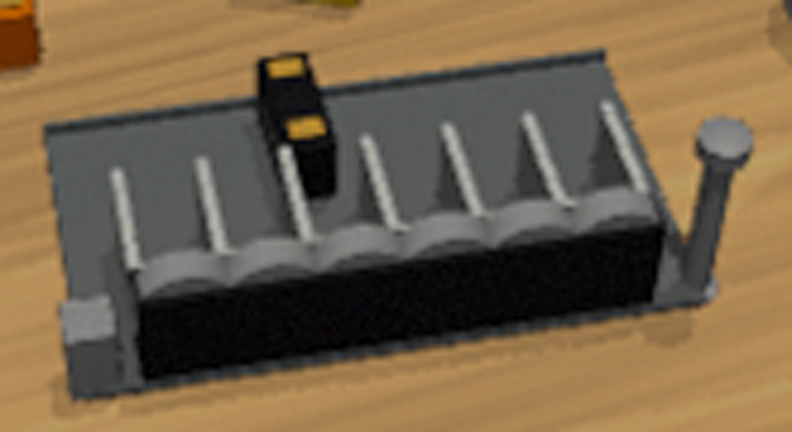

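Close crop: the pack is the black box with yellow terminals at top crop (430,415), in front of gap d. The post is on the left at (73,75). Now I fit the rack pose and the pack pose.

```bash
cat > fit.py <<'E'
from h import *
from scipy.optimize import least_squares
def Rk(p,P):
    c,s=np.cos(p[2]),np.sin(p[2]); P=np.atleast_2d(P)
    return np.c_[p[0]+c*P[:,0]-s*P[:,1],p[1]+s*P[:,0]+c*P[:,1],P[:,2]]
E
python3 - <<'E'
from fit import *
ys=[.132,.088,.044,0,-.044,-.088,-.132]
D=[[0,y,.062] for y in ys]
tu=np.array([(125,282),(213,291),(300,304),(386,315),(473,325),(560,338),(649,349)])/5+[170,115]-.4
su=np.array([(117,172),(202,160),(285,150),(365,138),(447,127),(528,116),(607,104)])[::-1]/4.8+[195,180]-.4
T,S=cam('top'),cam('scene')
f=lambda p:np.r_[(proj(T,Rk(p,D))-tu).ravel()]
g=lambda p:np.r_[(proj(S,Rk(p,D))-su).ravel()]
for n,h in(('top',f),('scene',g),('both',lambda p:np.r_[f(p),g(p)])):
    q=least_squares(h,[.5,0,0]); print(n,q.x,np.sqrt(np.mean(q.fun**2)))
    p=q.x
L=np.array([(57,462),(676,541)])/5+[170,115]-.4
w=unproj(T,L,.014); print('lip corners',w, 'exp85',Rk(p,[[-.085,.165,.014],[-.085,-.165,.014]]))
pk=np.array([(411,340),(467,342),(398,488),(450,492)])/5+[170,115]-.4
w=unproj(T,pk,.052)
c,s=np.cos(p[2]),np.sin(p[2]); d=w[:,:2]-p[:2]
print('pack corners rack',np.c_[c*d[:,0]+s*d[:,1],-s*d[:,0]+c*d[:,1]])
b=unproj(T,(np.array([(73,75)])/5+[170,115]-.4),.12);d=b[:,:2]-p[:2];print('post rack',np.c_[c*d[:,0]+s*d[:,1],-s*d[:,0]+c*d[:,1]],b)
print(r.read_tcp_pos(), r.read_orientation(), r.get_calibration('wrist'))
E
```

```text
top [ 0.52578606  0.00725296 -0.13768465] 0.14998611869951634
scene [ 0.52621324  0.01184261 -0.1414535 ] 0.14764858609971854
both [ 0.52620036  0.00944653 -0.14015634] 0.6571678683512989
lip corners [[ 0.45839713  0.17973029  0.014     ]
 [ 0.41449232 -0.14192895  0.014     ]] exp85 [[ 0.46508401  0.18470289  0.014     ]
 [ 0.4189837  -0.14206119  0.014     ]]
pack corners rack [[-0.00935493 -0.01580065]
 [-0.00660509 -0.04403498]
 [-0.08471362 -0.01933963]
 [-0.08328341 -0.04537156]]
post rack [[0.08387634 0.15865899]] [[0.63141855 0.15483238 0.12      ]]
[0.13917666 0.53212485 0.23128556] [-0.67314637  1.57074115  0.64184214] {'fx': 307.29079074079294, 'fy': 307.29079074079294, 'cx': 255.61632135093427, 'cy': 188.71033541681615, 'k1': -0.05179695678927254, 'tool_from_camera': array([[ 8.61017667e-04, -2.65711181e-01,  9.64052295e-01,
        -1.42380802e-01],
       [-3.11339748e-04, -9.64052676e-01, -2.65711009e-01,
         6.82846558e-02],
       [ 9.99999581e-01, -7.13659256e-05, -9.12792839e-04,
         4.35142212e-04],
       [ 0.00000000e+00,  0.00000000e+00,  0.00000000e+00,
         1.00000000e+00]])}
```

```bash
python3 - <<'E'
from fit import *
p=[.5262,.0094,-.140]
r.move_gripper(0.0)
o=[-(np.pi/2+p[2]),np.pi/2,0]
t=Rk(p,[[.03,0,.26]])[0]
print(t,r.solve_ik(t,o))
r.move_to(t,o)
C=cam('wrist');im=r.snapshot('wrist');np.save('w1.npy',im);save('w1.png',im)
np.savez('w1c.npz',R=C[1],t=C[2])
print(r.read_t(),r.read_tcp_pos(),r.read_joints(),r.read_wrist_force())
D=[[0,y,.062] for y in(.132,.088,.044,0,-.044,-.088,-.132)]
print(proj(C,Rk(p,D)).round(1))
E
```

```text
[0.55590648 0.00521371 0.26      ] [-0.14157254  0.26265242  0.09959506  1.40773896  0.         -0.00157254]
3.7583 [0.55582931 0.00603691 0.26004015] [-1.40160060e-01  2.62515813e-01  9.95072553e-02  1.40778397e+00
  9.48559378e-05 -1.31630325e-03] [ 0.38285822  0.2652137  -0.3861868 ]
[[373.5 140.7]
 [334.2 140.5]
 [294.6 140.3]
 [254.7 140.3]
 [214.8 140.3]
 [175.2 140.4]
 [136.  140.6]]
```

View pics/w1.png

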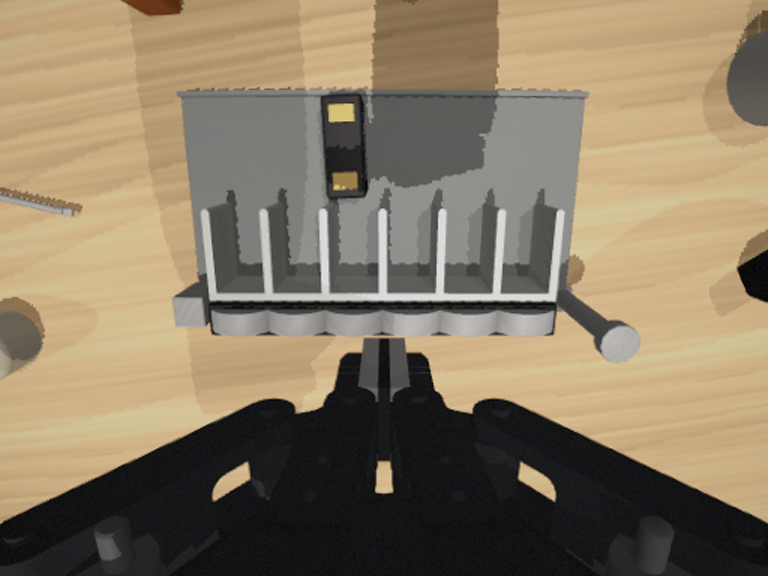

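The wrist picture shows the divider tips at 1.5x (206..560, 211), and the fitted rack pose predicts that to within about 1 mm. The post knob is at (619,340) on the +y side, which confirms the count direction. The pack stands near the lip at (345,145). Now I press a, b and c.

```bash
python3 - <<'E'
from fit import *
p=[.5262,.0094,-.140]
c=np.load('w1c.npz');C=(r.get_calibration('wrist'),c['R'],c['t'])
w=unproj(C,np.array([(323,96),(360,96),(329,196),(367,193)])/1.5-.3,.052)
d=w[:,:2]-p[:2];k,s=np.cos(p[2]),np.sin(p[2]);print('pack',np.c_[k*d[:,0]+s*d[:,1],-s*d[:,0]+k*d[:,1]].round(4))
o=[-p[2],np.pi/2,0]
r.move_to(Rk(p,[[.085,.11,.2]])[0],o)
print(r.read_joints().round(2) if hasattr(r.read_joints(),'round') else r.read_joints())
r.move_linear(Rk(p,[[.085,.11,.10]])[0])
f0=np.array(r.read_wrist_force());print('f0',f0)
for n,y in(('a',.11),('b',.066),('c',.022)):
    r.move_linear(Rk(p,[[.085,y,.098]])[0],velocity=.08)
    f0=np.array(r.read_wrist_force())
    r.move_linear(Rk(p,[[.085,y,.0755]])[0],velocity=.03)
    r.dwell(.3)
    print(n,r.read_tcp_pos(),np.array(r.read_wrist_force())-f0)
    r.move_linear(Rk(p,[[.085,y,.098]])[0],velocity=.06)
print(r.read_t())
E
```

```text
pack [[-0.0809 -0.0426]
 [-0.0809 -0.0161]
 [-0.01   -0.0402]
 [-0.0122 -0.0117]]
[ 0.04  0.41  0.17  1.33 -0.    1.75]
f0 [-0.00126624 -1.06698208  0.42867937]
a [0.6256645  0.10644635 0.07559392] [-1.14931487 -1.30418805  4.0518988 ]
b [0.61950302 0.06303    0.07559227] [-3.02559923  2.53291206  3.54894154]
c [0.61335623 0.01943699 0.07556415] [0.14053503 2.46657973 3.19062558]
12.9417
```

```bash
python3 - <<'E'
from fit import *
p=[.5262,.0094,-.140]
o=[-(np.pi/2+p[2]),np.pi/2,0]
r.move_linear(Rk(p,[[.06,.01,.2]])[0])
r.move_to(Rk(p,[[-.043,-.028,.16]])[0],o)
r.move_gripper(.052,20)
r.move_linear(Rk(p,[[-.043,-.028,.09]])[0])
C=cam('wrist');im=r.snapshot('wrist');save('w2.png',im)
print(r.read_t(),r.read_finger_gap(),proj(C,Rk(p,[[-.006,-.013,.052],[-.006,-.043,.052],[-.08,-.013,.052]]))*1.5)
E
```

```text
16.4667 0.052190988412822784 [[416.6769717  403.58825381]
 [348.570495   403.57232404]
 [420.31319444 237.02237417]]
```

View pics/w2.png

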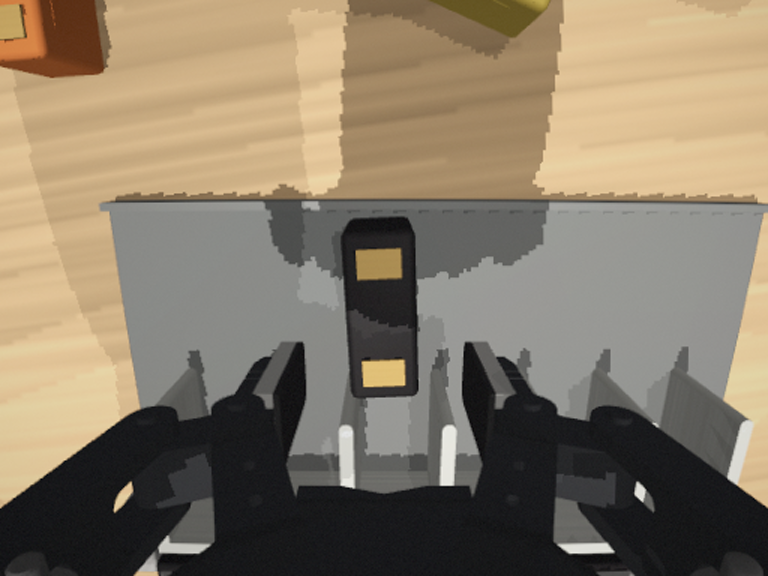

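The pack (black, 1.5x px 343-417 by 217-397) is centred between the open fingers, so I lower and slide it sideways.

```bash
python3 - <<'E'
from fit import *
p=[.5262,.0094,-.140]
r.move_linear(Rk(p,[[-.043,-.028,.018]])[0],velocity=.06)
print('f',r.read_wrist_force(),r.read_tcp_pos())
r.move_gripper(.0335,20)
print('gap',r.read_finger_gap(),r.read_wrist_force())
r.move_linear(Rk(p,[[-.043,.0225,.018]])[0],velocity=.03)
print('f',r.read_wrist_force(),r.read_t())
r.move_gripper(.05,20)
r.move_linear(Rk(p,[[-.043,.0225,.11]])[0],velocity=.08)
C=cam('wrist');im=r.snapshot('wrist');save('w3.png',im);np.save('w3.npy',im);np.savez('w3c.npz',R=C[1],t=C[2])
print(r.read_t(),proj(C,Rk(p,[[-.006,.007,.052],[-.006,.037,.052],[-.081,.007,.052],[-.081,.037,.052],[0,0,.062],[0,.044,.062]]))*1.5)
E
```

```text
f [-0.12810062  0.70192445  0.02304986] [ 0.47997458 -0.01233477  0.01833966]
gap 0.033698949668844236 [-0.70737421 -0.12043386  0.10239498]
f [ 0.7121487  -1.08050006  0.93521499] 19.9667
21.625 [[350.46266707 384.41790784]
 [412.93963104 384.43178755]
 [347.08553164 228.84920265]
 [415.85976482 228.83298654]
 [334.14848358 406.28927985]
 [429.1058013  406.31688091]]
```

View pics/w3.png

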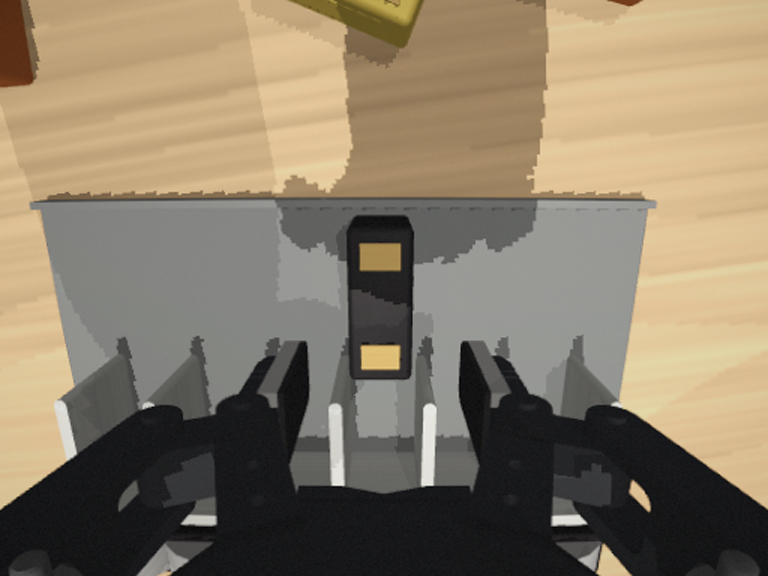

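The pack is square in front of gap c: its centre column is 380 against 382 for the gap middle, and its top spans rows 217-379. Next I check the yellow box clearance, then push it home from behind.

```bash
python3 - <<'E'
from fit import *
p=[.5262,.0094,-.140]
c=np.load('w3c.npz');C=(r.get_calibration('wrist'),c['R'],c['t'])
w=unproj(C,np.array([(408,30),(405,47),(425,0)])/1.5,.03)
d=w[:,:2]-p[:2];k,s=np.cos(p[2]),np.sin(p[2]);print('yellow',np.c_[k*d[:,0]+s*d[:,1],-s*d[:,0]+k*d[:,1]].round(4))
r.move_gripper(.010,20)
r.move_linear(Rk(p,[[-.101,.022,.11]])[0],velocity=.12)
f0=np.array(r.read_wrist_force())
r.move_linear(Rk(p,[[-.101,.022,.024]])[0],velocity=.08)
f=np.array(r.read_wrist_force());print('down',f-f0,r.read_tcp_pos());f0=f
r.move_linear(Rk(p,[[-.060,.022,.024]])[0],velocity=.03)
print('mid',np.array(r.read_wrist_force())-f0,r.read_t())
C=cam('wrist');im=r.snapshot('wrist');save('w4.png',im)
E
```

```text
yellow [[-0.1659  0.0337]
 [-0.1589  0.0324]
 [-0.1781  0.041 ]]
down [-0.47622392 -0.19616566  0.71727051] [0.4296025  0.04524214 0.02436381]
mid [-0.32318663  0.20477782 -0.45192157] 25.4667
```

View pics/w4.png

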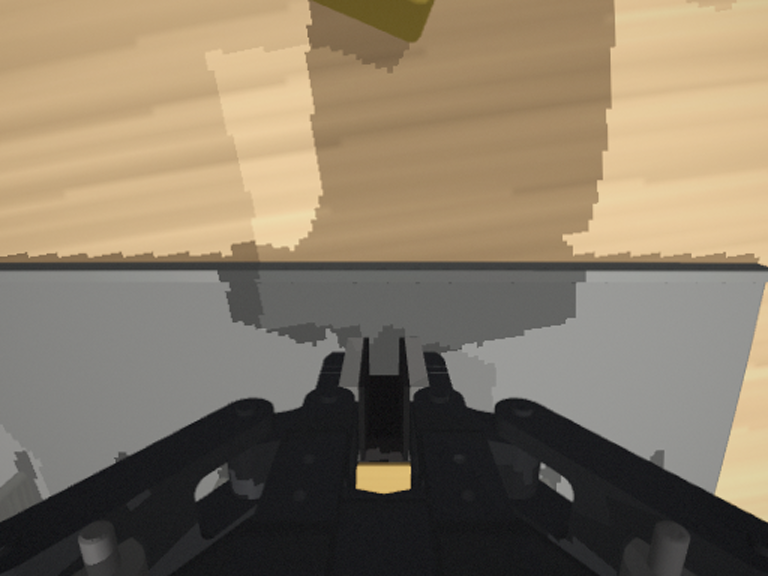

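The wrist picture shows the fingertips behind the pack, with only its rear yellow terminal visible at (384,478). I keep pushing, watching the force.

```bash
python3 - <<'E'
from fit import *
p=[.5262,.0094,-.140]
ax=np.array([np.cos(p[2]),np.sin(p[2]),0])
f0=[]
for x in np.r_[-.05,-.04,-.032,np.arange(-.028,-.013,.0015)]:
    r.move_linear(Rk(p,[[x,.022,.024]])[0],velocity=.03)
    F=np.mean([np.array(r.read_wrist_force()) for _ in range(3)],0)
    print(round(x,4),F.round(2),'ax',round(F@ax,2))
    if F@ax<-7: break
im=r.snapshot('scene');save('s5.png',im[170:280,190:365],4.4)
im=r.snapshot('top');save('t5.png',im[110:240,170:330],4.8)
print(r.read_t())
E
```

```text
-0.05 [ 0.55 -0.21 -0.31] ax 0.57
-0.04 [ 0.37 -1.31 -0.29] ax 0.55
-0.032 [-0.6   0.15  0.04] ax -0.61
-0.028 [-0.37  1.    0.34] ax -0.51
-0.0265 [-0.45  0.34  0.3 ] ax -0.5
-0.025 [-0.48  0.92 -0.63] ax -0.6
-0.0235 [-0.42 -0.3   0.62] ax -0.37
-0.022 [-0.57  0.51 -0.4 ] ax -0.63
-0.0205 [-5.45  1.19  2.53] ax -5.57
-0.019 [-11.59   0.74   6.06] ax -11.58
28.7833
```

View pics/s5.png

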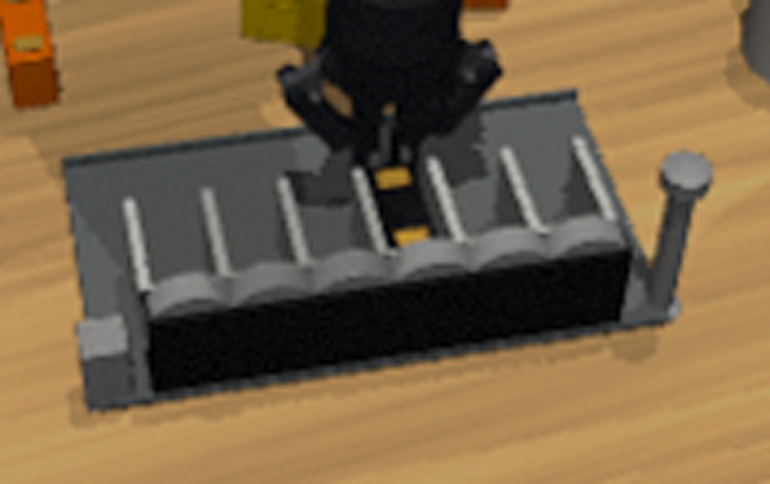

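The wall stopped it at TCP x = -20.5 mm (expected about -21), and the force rose to 11.6 N. The picture shows the pack in the third gap from the post. I retreat and verify.

```bash
python3 - <<'E'
from fit import *
p=[.5262,.0094,-.140]
r.move_linear(Rk(p,[[-.05,.022,.024]])[0],velocity=.06)
r.move_linear(Rk(p,[[-.05,.022,.2]])[0],velocity=.12)
C=cam('wrist');im=r.snapshot('wrist');save('w6.png',im)
q=Rk(p,[[-.010,.007,.052],[-.010,.037,.052],[.065,.007,.052],[.065,.037,.052],[0,0,.062],[0,.044,.062]])
print((proj(C,q)*1.5).round(0).tolist())
r.move_linear(Rk(p,[[-.16,.022,.26]])[0],velocity=.15)
im=r.snapshot('top');save('t6.png',im[110:240,170:330],4.8)
im=r.snapshot('scene');save('s6.png',im[170:280,190:365],4.4)
T=cam('top');print(((proj(T,q)-[170,110])*4.8).round(0).tolist(),r.read_t(),r.read_wrist_force())
E
```

```text
[[361.0, 325.0], [405.0, 325.0], [362.0, 423.0], [404.0, 423.0], [349.0, 344.0], [417.0, 344.0]]
[[350.0, 344.0], [293.0, 337.0], [369.0, 207.0], [313.0, 200.0], [365.0, 324.0], [282.0, 313.0]] 32.2 [0.44496    0.06713165 0.41953157]
```

View pics/w6.png

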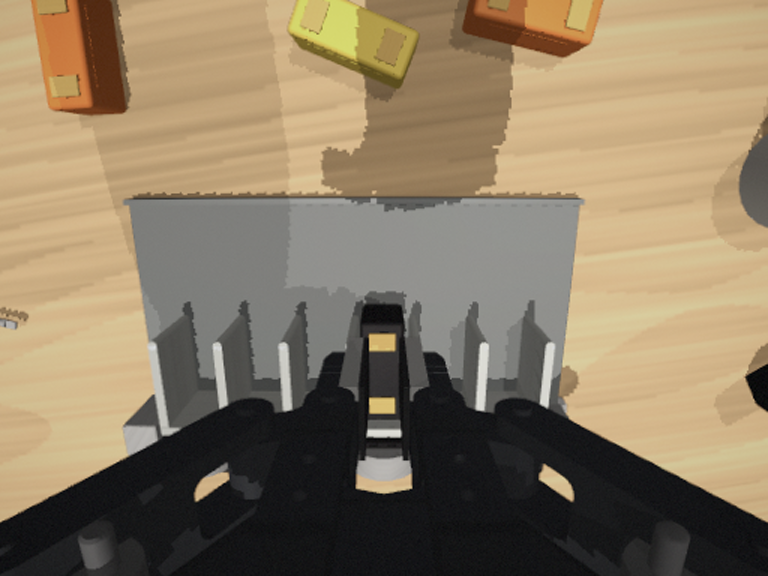

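View pics/t6.png

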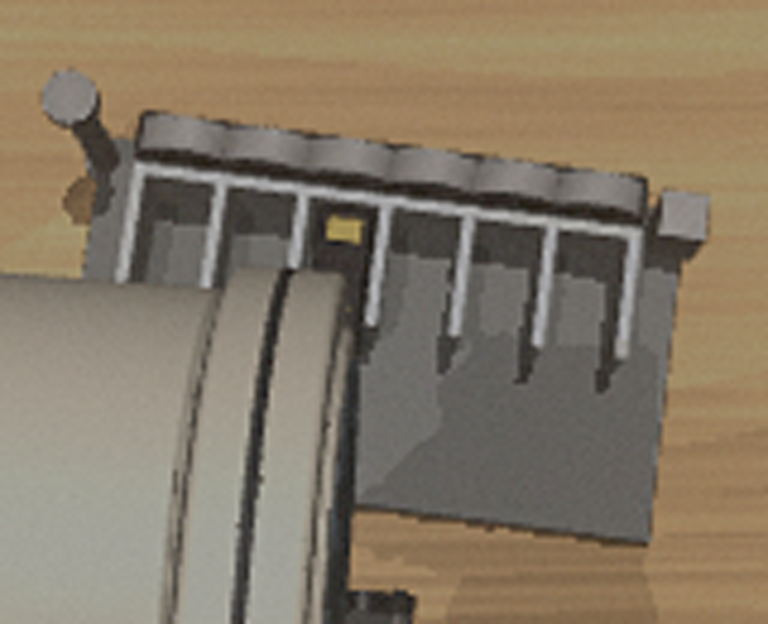

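View pics/s6.png

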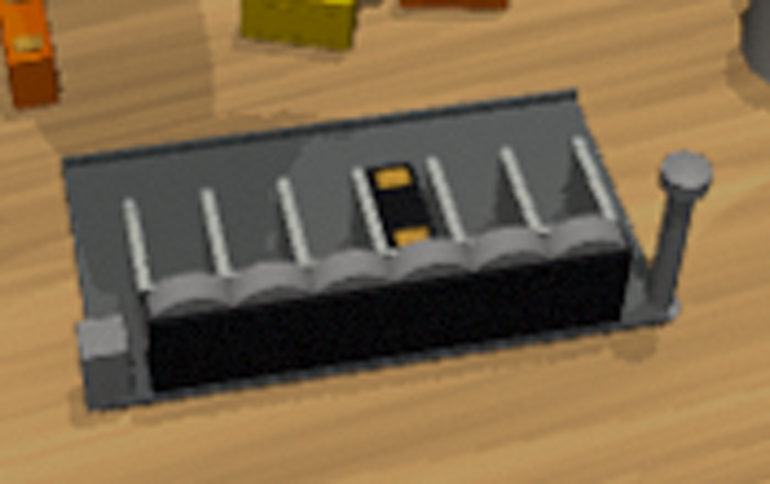

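The wrist view has the pack at columns 361-405, with its rear top edge at about row 327 (predicted 325 when home). It is upright and level in gap c, and the robot is clear, so I hand in.

```bash
python3 -c "
from rig import r
print(r.read_tcp_pos(),r.read_t()); print(r.finish_job())"
```

```text
[0.37123192 0.05339813 0.25939341] 32.2
the job is handed in; nothing more can be done
None
```

I counted the first three rail segments from the tall post, pushed the black pack fully home into the third gap, and handed the job in at about 32 s. No verdict was reported.

- **Count:** The tall post stands at the rack's +y end, so I pressed segments a, b and c in turn. I went about 4.5 mm down by fingertip height and read 3.2–4 N on each, close to the expected spring force. I did not press any further segment.
- **Pack:** I slid it sideways between loosely set fingers, without gripping or lifting it, until it stood in front of the third gap (c). Then I pushed it from behind, below half height. The force rose sharply, to 11.6 N, within 1 mm of where the back wall should stop it.
- **Last checks:** The wrist and scene pictures show the pack upright in the middle of gap c. Its robot-side end is within about 2 px of where it should be when home. The arm is clear of everything, and I did not touch the orange and yellow look-alikes or the other things on the bench.
- **Disagreements:** The top and scene cameras differed by about 4.6 mm on the rack's sideways position. I used their average, which the wrist picture matched to about 1 mm. In the final top picture the arm hid part of the pack, so that view only confirms which gap it is in.

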